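Sort mounted specimens onto their colour-matched stands

ROBOT

A 6-joint arm with a two-finger parallel gripper is mounted at the origin on a cart in front of the work surface, level with it; the furniture and walls round the work are solid. World frame = base frame: x ahead of the robot, y to its left, z up, the work surface at z = 0. Lengths are in m, angles in rad, forces in N, time in s.
With the tool pointing down it reaches from about 0.375 to 0.9 m from the base axis. Payload 3.1 kg.
Tool frame: the origin (TCP) lies between the finger pads; the fingertips stand 14 mm ahead of it and the grasp point (between the pads) lies 5 mm behind it (manip.tips_ahead is the distance from the TCP to the fingertips, in m); z points along the fingers, y is the line along which they close (so a half turn about z gives the same grasp; the last joint's range is limited). The gripper opens to 85 mm and grips with 20 to 120 N. Pads are 22 mm wide; open, the fingers measure 114 mm over their backs; the gripper's body (76 mm by 85 mm) begins 54 mm behind the grasp point. The pads swing forward as they close: fully open they stand 13 mm farther back than shut.
Start: joints at [-1.29, 0.527, 1.433, -0, 1.181, -0.178], TCP at [0.277, -0.56, 0.245] pointing down, gripper open.
Joint ranges: [-3.08, 3.08], [-0.75, 2.2], [0.22, 2.44], [-1.43, 4.57], [0, 2.65], [-2.85, 2.85]. Speed limits (rad/s): [2.79, 2.79, 3.14, 3.14, 3.14, 3.14].

INTERFACE

Orientations are given as a rotation vector (axis times angle).
In Python, from bench import manip gives the robot as it stands.
- The arm moves only by the tool drive_tool, never from a script. Its argument "commands" is text: rows parted by semicolons, each of 7 numbers parted by spaces: the shift along the tool's x, y, z in mm, then the turn, a rotation vector about the tool's x, y, z in rad, then the opening, from 0 (shut) to 1 (fully open). In form: tx ty tz wx wy wz fingers; .... A call has 1 to 8 rows; each row shifts and turns the commanded pose from where the row before left it, along the tool's axes as they then stand; what a row does not reach is not made up. A row lasts 1/10 s, in which the tool goes at most 50 mm and 8.59 degrees, less where a joint would pass 70% of its speed; a pose out of reach is approached as far as the arm can. A call with a gripper value outside its range is refused whole. The fingers move at their own pace and stop on an object; "grip_force" is the grip in N (left out, the last holds). Time passes only in rows, so rows that do not move let the fingers close. It gives the time, the measured TCP pose, the force, the opening and the grip force at its end, in the units of the state.
- manip.read_state(): the state, without advancing time (a new reading comes with each control period).
- manip.camera(name): name is "scene" or "top"; returns the picture (384x512x3 uint8, red, green, blue); there is no depth.
- manip.camera_info(name): a dict with "fov_y" (degrees; the focal length in pixels is half the picture's height over the tangent of half this angle, whatever the lens; pixels are square), "cx", "cy" (the principal point, pixels), "origin" and "attitude" of the camera in the world. Camera axes: x right, y up, looking along -z (the intrinsics and any distortion apply to the point x, -y, -z); pixel columns grow to the right and rows downward; lengths in m; the calibration is good to about 2 mm. A picture is of the moment at which its call begins. camera_info takes no time and is no camera call.
- manip.close_job(): hands the job in; it is judged then, once.
Trained networks look in the newest picture that a camera, given by its name, has taken for a name from the list of things; names that differ only in an ending like _2 or _b are one class to them, and where a whole thing is asked for, a point or a joint stands for the part that bears it (a point fixed in the world has none). Each returns a list of dicts, best first, with "score" (0 to 1); they miss things now and then, are a little off and sometimes report something else, mostly with a low value. They report only what shows in the picture. A call takes as long as a camera call. They do not tell look-alikes from the thing itself.
- manip.find_in(camera, label): "box" ([left, top, right, bottom] in pixels, round what is visible of it).
- manip.spot_point(camera, label): "position" ([column, row] in pixels: a listed point, or the origin of a listed thing).
The state is a dict: "time_s": time; "q": joint angles; "qd": joint speeds; "joint_efforts": joint torques, N m; "position": TCP position; "ee_rot": TCP orientation; "ft_force": force on the tool from outside, world axes, zero at the start; "torque": the same for the moment, N m; "width": finger opening in m; "finger_force": force on a finger pad.
Only numpy, scipy, OpenCV 4.12 (cv2) and the standard library are available. Lean on these libraries where they do the work, as an engineer would, in place of code of your own. Each camera call takes 0.05 s, during which the arm holds its last target. There are 200 camera calls.

TASK

Four mounted specimens (red, orange, grey, black) stand mixed up with two screw caps among their stands. Carry each specimen to the stand whose pad has its colour and set it down, do not drop it, upright with the metal face up and wholly on the coloured pad. To avoid carrying grit across, no specimen may touch a stand of another colour; leave the two screw caps where they are.

Things in the scene. Friction and masses are not known exactly. Their poses are not given: they have to be found in the camera images.
- specimen_red: Mounted specimen, a solid upright cylinder of red resin, 30 mm in diameter, 18 mm high, 17 to 31 g, with a small bright metal piece in its top face. Loose, standing on the worktop at the start; all specimens, stands and caps start at least 85 mm apart, centre to centre. Origin: centre of its underside; z up, out of the top face.
- specimen_orange: Mounted specimen, a solid upright cylinder of orange resin, 30 mm in diameter, 18 mm high, 17 to 31 g, with a small bright metal piece in its top face. Loose, standing on the worktop at the start; all specimens, stands and caps start at least 85 mm apart, centre to centre. Origin: centre of its underside; z up, out of the top face.
- specimen_grey: Mounted specimen, a solid upright cylinder of grey resin, 30 mm in diameter, 18 mm high, 17 to 31 g, with a small bright metal piece in its top face. Loose, standing on the worktop at the start; all specimens, stands and caps start at least 85 mm apart, centre to centre. Origin: centre of its underside; z up, out of the top face.
- specimen_black: Mounted specimen, a solid upright cylinder of black resin, 30 mm in diameter, 18 mm high, 17 to 31 g, with a small bright metal piece in its top face. Loose, standing on the worktop at the start; all specimens, stands and caps start at least 85 mm apart, centre to centre. Origin: centre of its underside; z up, out of the top face.
- stand_red: Low round white stand, 76 mm in diameter, 6 mm high, fixed to the worktop, with a thin steel band round a raised red pad, 56 mm in diameter, in its middle. The flat top of the pad is 8 mm above the worktop. Origin: centre of the stand's underside, on the worktop; z up.
- stand_orange: Low round white stand, 76 mm in diameter, 6 mm high, fixed to the worktop, with a thin steel band round a raised orange pad, 56 mm in diameter, in its middle. The flat top of the pad is 8 mm above the worktop. Origin: centre of the stand's underside, on the worktop; z up.
- stand_grey: Low round white stand, 76 mm in diameter, 6 mm high, fixed to the worktop, with a thin steel band round a raised grey pad, 56 mm in diameter, in its middle. The flat top of the pad is 8 mm above the worktop. Origin: centre of the stand's underside, on the worktop; z up.
- stand_black: Low round white stand, 76 mm in diameter, 6 mm high, fixed to the worktop, with a thin steel band round a raised black pad, 56 mm in diameter, in its middle. The flat top of the pad is 8 mm above the worktop. Origin: centre of the stand's underside, on the worktop; z up.
- cap_black: Loose black plastic screw cap, not a specimen: hollow, lying open side up, 36 mm in diameter, 17 mm high. A bystander. Origin: centre of its underside.
- cap_blue: Loose blue plastic screw cap, not a specimen: hollow, lying open side up, 42 mm in diameter, 19 mm high. A bystander. Origin: centre of its underside.
Not all that is in view belongs to the job. What is shaped like the specimen_black but green or turquoise is not meant.

How it is judged:
By the outcome, as a careful person would: the job done as asked, in the order asked, and still so for the second after the job is handed in, with the robot touching nothing.
It also fails if it takes over 83 s, if anything falls off the work surface, if the arm or the gripper's body presses on something with over 40 N, if the wrist force passes 120 N, or if a joint passes its speed limit or range.

## Working session

There is one attempt and no reset: what is moved stays moved. The work goes in short steps, Python scripts to look and compute and a tool call to move; the robot and the scene stay as the last step left them, time stands still between calls to the robot, and variables do not carry over. Pictures are saved under pics/ and viewed, at most 14 in all, crops included, and the job is handed in when it is done.

Besides the shell and the picture viewer there is one more tool, called after "Request:" by a JSON object that holds its "api" and its "payload", one argument or row to a line. drive_tool: Moves the arm, as the interface text tells. Its arguments: {"type":"object","properties":{"commands":{"type":"string"},"grip_force":{"type":"number"}},"required":["commands"]}

```bash
ls; mkdir -p pics
python3 - <<'E'
from bench import manip
import cv2
for n in("top","scene"):
    cv2.imwrite(f"pics/{n}0.png",cv2.cvtColor(manip.camera(n),cv2.COLOR_RGB2BGR))
    print(manip.camera_info(n))
for l in["specimen_red","specimen_orange","specimen_grey","specimen_black","stand_red","stand_orange","stand_grey","stand_black","cap_black","cap_blue"]:
    print(l,[(([round(float(v)) for v in d["position"]]),round(d["score"],2)) for d in manip.spot_point("top",l)[:4]])
print(manip.read_state())
E
```

```text
pics
{'fov_y': 47.99755958568688, 'cx': 261.4972452869872, 'cy': 191.24501250785465, 'origin': array([0.36493995, 0.26253321, 0.96780818]), 'attitude': array([ 0.14429725, -0.13613734, -1.56289825])}
{'fov_y': 42.87375889255774, 'cx': 254.4675685421201, 'cy': 189.16472063514178, 'origin': array([-0.41966445,  0.8251354 ,  0.53589959]), 'attitude': array([ 0.65702349, -1.17709701, -1.82834159])}
specimen_red [([240, 196], 0.47)]
specimen_orange [([330, 233], 0.71), ([382, 239], 0.29)]
specimen_grey [([200, 189], 0.34), ([294, 238], 0.28)]
specimen_black [([243, 165], 0.71), ([160, 190], 0.68), ([199, 235], 0.53), ([148, 226], 0.49)]
stand_red [([378, 242], 0.65)]
stand_orange [([291, 236], 0.6)]
stand_grey [([240, 233], 0.68)]
stand_black [([199, 188], 0.79), ([284, 195], 0.73)]
cap_black [([331, 193], 0.76)]
cap_blue [([286, 194], 0.79)]
{'time_s': 0.6, 'q': array([-1.29046934e+00,  5.27472331e-01,  1.43268450e+00, -2.18828818e-05,
        1.18141469e+00, -1.78487256e-01]), 'qd': array([-0.0012889 , -0.00093163,  0.00011065,  0.00054793,  0.00167865,
       -0.00038188]), 'joint_efforts': array([-6.37466601e-04, -4.42047679e+01, -1.78325772e+01, -1.47428659e-04,
        9.83142781e-04, -4.27212186e-07]), 'position': array([ 0.27682641, -0.56032921,  0.24533236]), 'ee_rot': array([ 3.05926276e+00,  7.14406522e-01, -3.00696070e-05]), 'ft_force': array([-1.19713839, -0.21781344, -0.06839373]), 'torque': array([-0.03266125,  0.04128867, -0.00171153]), 'finger_force': 0.0, 'width': 0.08533445366750995}
```

View pics/top0.png

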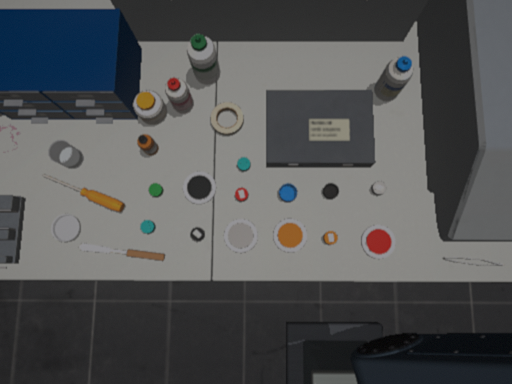

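View pics/scene0.png

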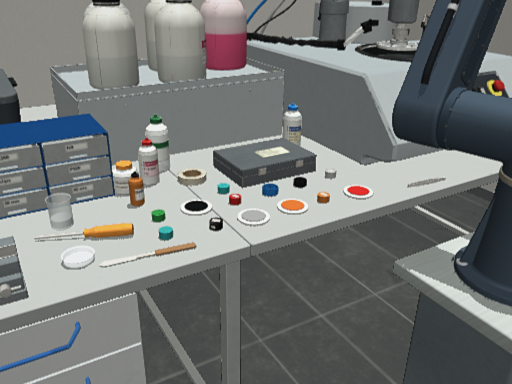

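```bash
cat > h.py <<'E'
import numpy as np,cv2
from bench import manip
from scipy.spatial.transform import Rotation as R
def ray(n,px):
    c=manip.camera_info(n); f=192/np.tan(np.radians(c["fov_y"]/2))
    d=np.array([(px[0]-c["cx"])/f,-(px[1]-c["cy"])/f,-1])
    return np.array(c["origin"]),R.from_rotvec(c["attitude"]).apply(d)
def pos(n,px,z):
    o,d=ray(n,px); return (o+d*(z-o[2])/d[2])[:2]
def proj(n,P):
    c=manip.camera_info(n); f=192/np.tan(np.radians(c["fov_y"]/2))
    p=R.from_rotvec(c["attitude"]).inv().apply(np.array(P)-c["origin"])
    return np.array([c["cx"]+f*p[0]/-p[2],c["cy"]+f*p[1]/p[2]])
E
python3 - <<'E'
from h import *
i=cv2.imread("pics/top0.png")[150:265,135:400]
cv2.imwrite("pics/top0c.png",cv2.resize(i,None,fx=3,fy=3,interpolation=cv2.INTER_CUBIC))
i=cv2.imread("pics/scene0.png")[165:245,140:400]
cv2.imwrite("pics/scene0c.png",cv2.resize(i,None,fx=3,fy=3,interpolation=cv2.INTER_CUBIC))
sp=dict(red=(241,195),orange=(330,238),grey=(378,188),black=(197,234))
st=dict(red=(378,242),orange=(290,236),grey=(240,236),black=(199,188))
for k in sp:
    a=pos("top",sp[k],.012);b=pos("top",st[k],.007)
    print(k,a.round(4),b.round(4),proj("scene",[*a,.012]).round(1),proj("scene",[*b,.007]).round(1))
E
```

```text
red [0.5288 0.3139] [0.425  0.0095] [235.1 198. ] [358.3 190.2]
orange [0.4331 0.1162] [0.4376 0.2042] [323.5 195.9] [293.2 204.7]
grey [0.5457 0.0055] [0.4372 0.3153] [330.3 172.1] [253.5 215.3]
black [0.4409 0.4103] [0.5455 0.4097] [215.7 222.4] [196.5 205.7]
```

View pics/top0c.png

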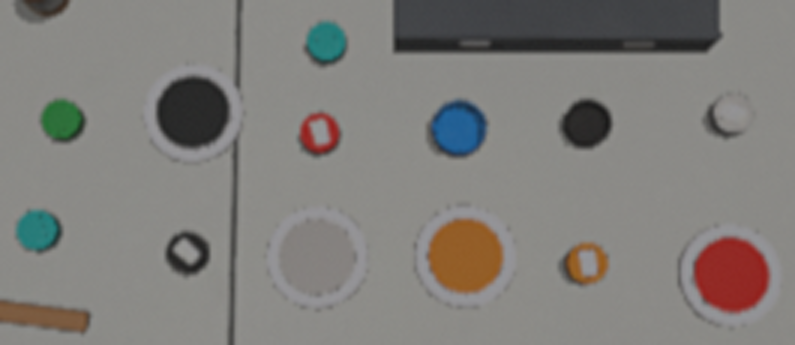

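View pics/scene0c.png

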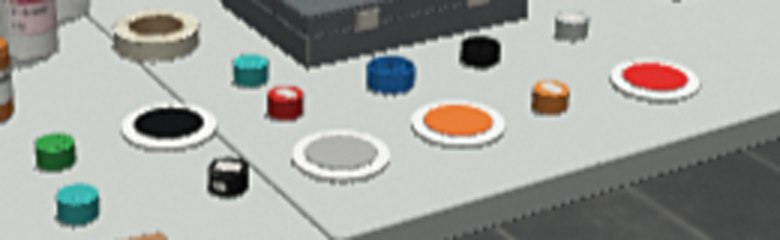

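The top view shows each candidate clearly.

- **Black-coloured things:** the one at top px (197,234) has the bright metal chip, so it is the specimen. The one at (331,191) is the hollow cap. The turquoise ones at (244,164) and (148,227) and the green one at (155,190) are not meant.
- **Other specimens:** red at (241,195), orange at (331,238), and grey at (378,188), which is the only grey one.
- **Stands:** black at (199,188), grey at (240,236), orange at (290,236) and red at (378,242).

The enlarged crops confirm all of this, and the scene projections agree to within a pixel.

```bash
cat > g.py <<'E'
import sys
from h import *
cr=lambda u,v:(135+u/3-1/3,150+v/3-1/3)
T={}
for k,p in dict(red=(320,133),orange=(588,263),grey=(731,114),black=(187,252)).items(): T["s"+k]=pos("top",cr(*p),.017)
for k,p in dict(red=(731,275),orange=(466,256),grey=(317,257),black=(193,112)).items(): T["t"+k]=pos("top",cr(*p),.008)
def tool(a,b): # world mm delta -> tool
    s=manip.read_state(); return R.from_rotvec(s["ee_rot"]).inv().apply((np.array(b)-a)*1000).round(1)
E
python3 - <<'E'
from g import *
for k in T: print(k,T[k].round(4), proj("scene",[*T[k],.017 if k[0]=="s" else .008]).round(1))
for z in(0,.2,.4): print(pos("top",(445,240),z),pos("top",(425,170),z))
p=manip.read_state()["position"]
W=[p,[.26,-.40,.245],[.32,-.20,.2],[*T["sorange"],.1]]
for a,b in zip(W,W[1:]): print(tool(a,b),np.linalg.norm(np.subtract(b,a)))
E
```

```text
sred [0.5302 0.3129] [235.2 195.9]
sorange [0.4342 0.1155] [323.6 193.9]
sgrey [0.5455 0.006 ] [330.3 170.5]
sblack [0.4413 0.4095] [215.9 220.3]
tred [0.4264 0.009 ] [358.1 189.6]
torange [0.4397 0.2042] [292.7 204. ]
tgrey [0.4386 0.3145] [253.5 214.6]
tblack [0.5476 0.4096] [196.1 205. ]
[ 0.4303965  -0.14176137] [ 0.59037011 -0.10739921]
[ 0.41686974 -0.05821288] [ 0.5437844  -0.03095174]
[0.40334298 0.02533562] [0.49719869 0.04549572]
[  55.9 -151.2    0.3] 0.1612100933772618
[ 142.4 -152.7   45. ] 0.2136000936329383
[ 242.1 -232.3  100. ] 0.3501319199085274
```

Request:
{"api": "drive_tool", "payload": {
  "commands": "14 -38 0 0 0 0 0.6;14 -38 0 0 0 0 0.6;14 -38 0 0 0 0 0.6;14 -38 0 0 0 0 0.6;29 -31 9 0 0 0 0.6;29 -31 9 0 0 0 0.6;29 -31 9 0 0 0 0.6;29 -31 9 0 0 0 0.6",
  "grip_force": 40
}}

```text
time_s: 1.4
position: [0.3091, -0.2355, 0.2094]
ee_rot: [3.058, 0.713, 0.001]
ft_force: [-0.0, 0.4, 1.0]
width: 0.0514
finger_force: 0.0
```

```bash
cat > to.py <<'E'
from g import *
s=manip.read_state();p=s["position"]
print(p.round(4),s["width"],s["time_s"],s["q"].round(2))
for k in sys.argv[1:]:
    k,z=k.split(":"); b=[*T[k],float(z)]; print(k,tool(p,b)); p=np.array(b)
E
python3 to.py sorange:.09 sorange:.016
```

```text
[ 0.3091 -0.2355  0.2094] 0.05139127720501431 1.4 [-0.94  0.27  2.04  0.    0.83  0.17]
sorange [ 267.3 -259.8  119.1]
sorange [-0.  -0.1 74. ]
```

Request:
{"api": "drive_tool", "payload": {
  "commands": "33.4 -32.5 14.9 0 0 0 0.6;33.4 -32.5 14.9 0 0 0 0.6;33.4 -32.5 14.9 0 0 0 0.6;33.4 -32.5 14.9 0 0 0 0.6;33.4 -32.5 14.9 0 0 0 0.6;33.4 -32.5 14.9 0 0 0 0.6;33.4 -32.5 14.9 0 0 0 0.6;33.4 -32.5 14.9 0 0 0 0.6"
}}

```text
time_s: 2.2
position: [0.4342, 0.1168, 0.0896]
ee_rot: [3.059, 0.715, 0.002]
ft_force: [1.5, -1.2, 0.2]
width: 0.0516
finger_force: 0.0
```

Request:
{"api": "drive_tool", "payload": {
  "commands": "0 0 0 0 0 0 0.6;0 0 0 0 0 0 0.6"
}}

```text
time_s: 2.4
position: [0.4332, 0.1159, 0.0898]
ee_rot: [3.058, 0.72, -0.001]
ft_force: [-0.6, -0.6, 1.0]
width: 0.0516
finger_force: 0.0
```

```bash
python3 to.py sorange:.016 torange:.09
python3 - <<'E'
from h import *
i=cv2.cvtColor(manip.camera("scene"),cv2.COLOR_RGB2BGR)[110:260,200:400]
cv2.imwrite("pics/s1.png",cv2.resize(i,None,fx=4,fy=4,interpolation=cv2.INTER_CUBIC))
E
```

```text
[0.4332 0.1159 0.0898] 0.051570751665322184 2.4 [ 0.01  0.58  2.   -0.    0.56  1.12]
sorange [ 0.8  0.8 73.8]
torange [ 44.5 -76.9 -74. ]
```

View pics/s1.png

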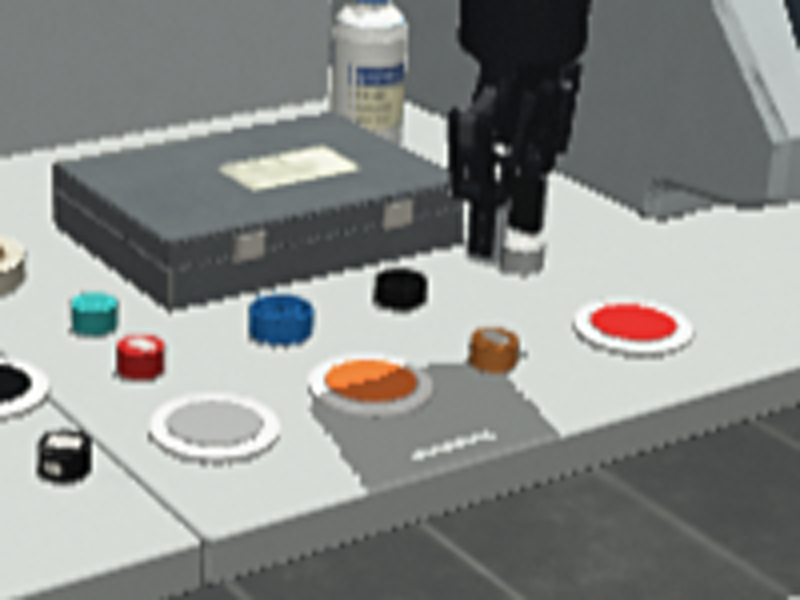

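The gripper hangs straight above the orange specimen (crop px 493,350; full image about 323,197). Descending.

Request:
{"api": "drive_tool", "payload": {
  "commands": "0 0 25 0 0 0 0.6;0 0 25 0 0 0 0.6;0 0 16 0 0 0 0.6;0 0 8 0 0 0 0.6;0 0 0 0 0 0 0.3;0 0 0 0 0 0 0.2;0 0 0 0 0 0 0.2;0 0 0 0 0 0 0.2",
  "grip_force": 40
}}

```text
time_s: 3.25
position: [0.4337, 0.1147, 0.0169]
ee_rot: [3.059, 0.714, 0.003]
ft_force: [-1.0, 0.7, 0.4]
width: 0.0287
finger_force: 39.4
```

```bash
python3 to.py torange:.07 torange:.024
```

```text
[0.4337 0.1147 0.0169] 0.028694175424168432 3.25 [0.01 0.75 2.03 0.   0.37 1.12]
torange [ 45.1 -77.6 -53.1]
torange [-0.1 -0.  46. ]
```

Request:
{"api": "drive_tool", "payload": {
  "commands": "0 0 -27 0 0 0 0.2;0 0 -27 0 0 0 0.2;15 -26 0 0 0 0 0.2;15 -26 0 0 0 0 0.2;15 -26 0 0 0 0 0.2;0 0 0 0 0 0 0.2;0 0 0 0 0 0 0.2"
}}

```text
time_s: 3.95
position: [0.4387, 0.2051, 0.0705]
ee_rot: [3.058, 0.718, 0.001]
ft_force: [-0.4, 0.1, -1.2]
width: 0.028
finger_force: 39.6
```

Request:
{"api": "drive_tool", "payload": {
  "commands": "0 0 16 0 0 0 0.2;0 0 14 0 0 0 0.2;0 0 9 0 0 0 0.2;0 0 4 0 0 0 0.2;0 0 2 0 0 0 0.2;0 0 0 0 0 0 0.2"
}}

```text
time_s: 4.55
position: [0.4391, 0.2043, 0.0251]
ee_rot: [3.059, 0.714, -0.0]
ft_force: [0.2, 0.4, -0.6]
width: 0.0284
finger_force: 39.6
```

```bash
python3 to.py torange:.024
python3 - <<'E'
from h import *
i=cv2.cvtColor(manip.camera("scene"),cv2.COLOR_RGB2BGR)[110:260,200:400]
cv2.imwrite("pics/s2.png",cv2.resize(i,None,fx=4,fy=4,interpolation=cv2.INTER_CUBIC))
E
```

```text
[0.4391 0.2043 0.0251] 0.02837871113633535 4.55 [ 0.2   0.74  1.93 -0.    0.47  1.32]
torange [0.5 0.4 1.1]
```

View pics/s2.png

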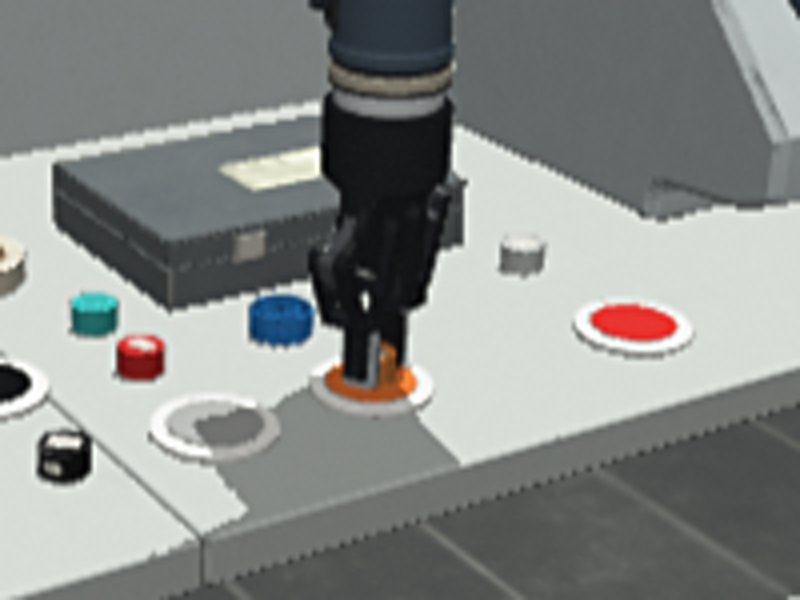

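The orange specimen is over the middle of its pad (crop px 375,375), with about 1 mm of descent left.

Request:
{"api": "drive_tool", "payload": {
  "commands": "0 0 0.5 0 0 0 0.2;0 0 0.5 0 0 0 0.2;0 0 0.5 0 0 0 0.2;0 0 0 0 0 0 0.2;0 0 0 0 0 0 0.2"
}}

```text
time_s: 5.1
position: [0.4393, 0.2047, 0.0246]
ee_rot: [3.059, 0.715, 0.002]
ft_force: [-0.8, -1.1, 7.4]
width: 0.0281
finger_force: 40.2
```

Request:
{"api": "drive_tool", "payload": {
  "commands": "0 0 0 0 0 0 0.4;0 0 0 0 0 0 0.5;0 0 0 0 0 0 0.6;0 0 0 0 0 0 0.6;0 0 -10 0 0 0 0.6;0 0 -25 0 0 0 0.6;0 0 -35 0 0 0 0.6;0 0 0 0 0 0 0.6"
}}

```text
time_s: 5.9
position: [0.4413, 0.2052, 0.0973]
ee_rot: [3.059, 0.715, 0.012]
ft_force: [1.3, 0.4, 0.3]
width: 0.0512
finger_force: 0.0
```

```bash
python3 to.py sgrey:.095 sgrey:.016 sgrey:.07 tgrey:.07
```

```text
[0.4413 0.2052 0.0973] 0.05115997756386514 5.9 [0.21 0.59 1.91 0.   0.63 1.32]
sgrey [  5.1 224.7   2.8]
sgrey [-0.6 -0.2 79. ]
sgrey [  0.4   0.1 -54. ]
tgrey [ 4.080e+01 -3.239e+02 -3.000e-01]
```

Request:
{"api": "drive_tool", "payload": {
  "commands": "0.8 37.4 0 0 0 0 0.6;0.8 37.4 0 0 0 0 0.6;0.8 37.4 0 0 0 0 0.6;0.8 37.4 0 0 0 0 0.6;0.8 37.4 0 0 0 0 0.6;0.8 37.4 0 0 0 0 0.6;0 0 0 0 0 0 0.6;0 0 0 0 0 0 0.6"
}}

```text
time_s: 6.7
position: [0.5424, 0.0048, 0.0934]
ee_rot: [-3.059, -0.711, 0.001]
ft_force: [-0.4, 0.1, 0.5]
width: 0.0514
finger_force: 0.0
```

```bash
python3 to.py sgrey:.016
python3 - <<'E'
from h import *
i=cv2.cvtColor(manip.camera("scene"),cv2.COLOR_RGB2BGR)[110:260,200:400]
cv2.imwrite("pics/s3.png",cv2.resize(i,None,fx=4,fy=4,interpolation=cv2.INTER_CUBIC))
E
```

```text
[0.5424 0.0048 0.0934] 0.05136823826299651 6.7 [-0.2   0.65  1.76  0.    0.73  0.92]
sgrey [ 3.4  0.3 77.4]
```

View pics/s3.png

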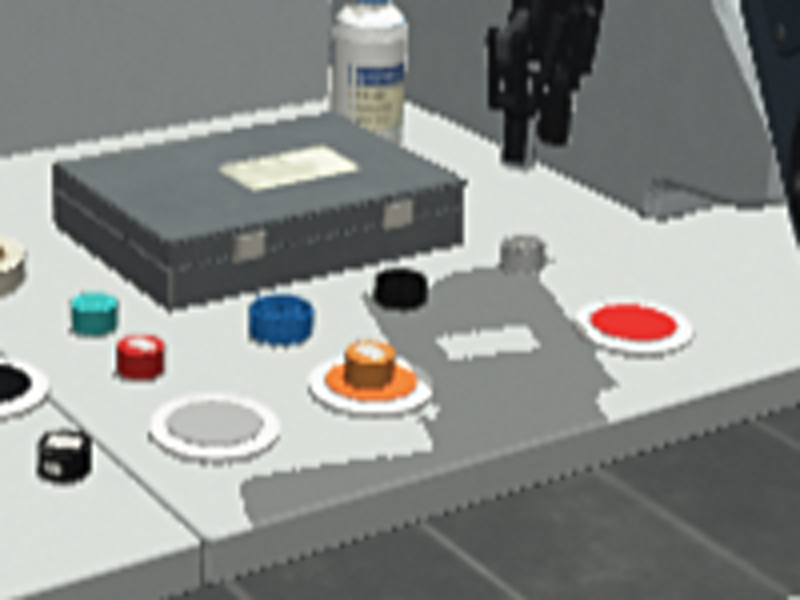

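Orange stands upright on its pad (crop px 370,370). The gripper is above the grey specimen (crop px 522,253), so I grasp that next.

Request:
{"api": "drive_tool", "payload": {
  "commands": "2.5 0.3 25 0 0 0 0.6;0 0 25 0 0 0 0.6;0 0 19 0 0 0 0.6;0 0 8 0 0 0 0.6;0 0 0 0 0 0 0.4;0 0 0 0 0 0 0.2;0 0 0 0 0 0 0.2;0 0 0 0 0 0 0.2"
}}

```text
time_s: 7.55
position: [0.5457, 0.0064, 0.0175]
ee_rot: [3.058, 0.714, 0.003]
ft_force: [-1.1, 0.3, -0.8]
width: 0.0282
finger_force: 39.4
```

Request:
{"api": "drive_tool", "payload": {
  "commands": "0 0 -27 0 0 0 0.2;0 0 -35 0 0 0 0.2;4.5 -36 0 0 0 0 0.2;4.5 -36 0 0 0 0 0.2;4.5 -36 0 0 0 0 0.2;4.5 -36 0 0 0 0 0.2;4.5 -36 0 0 0 0 0.2;4.5 -36 0 0 0 0 0.2"
}}

```text
time_s: 8.35
position: [0.4734, 0.2133, 0.0793]
ee_rot: [3.059, 0.714, 0.002]
ft_force: [0.8, -0.1, -0.1]
width: 0.0284
finger_force: 39.6
```

Request:
{"api": "drive_tool", "payload": {
  "commands": "4.5 -36 0 0 0 0 0.2;4.5 -36 0 0 0 0 0.2;4.5 -36 0 0 0 0 0.2;0 0 0 0 0 0 0.2;0 0 0 0 0 0 0.2"
}}

```text
time_s: 8.85
position: [0.4376, 0.3155, 0.0791]
ee_rot: [3.058, 0.718, 0.001]
ft_force: [0.6, -0.4, -0.2]
width: 0.0282
finger_force: 39.6
```

```bash
python3 to.py tgrey:.024
```

```text
[0.4376 0.3155 0.0791] 0.028232963814564388 8.85 [ 0.42  0.67  1.78 -0.    0.69  1.53]
tgrey [ 0.4  1.3 55.1]
```

Lifted 62 mm, so contact should come at about 54 mm down.

Request:
{"api": "drive_tool", "payload": {
  "commands": "0.4 1 20 0 0 0 0.2;0 0 18 0 0 0 0.2;0 0 10 0 0 0 0.2;0 0 4 0 0 0 0.2;0 0 1 0 0 0 0.2;0 0 0.5 0 0 0 0.2;0 0 0 0 0 0 0.2;0 0 0 0 0 0 0.2"
}}

```text
time_s: 9.65
position: [0.439, 0.3143, 0.0257]
ee_rot: [-3.059, -0.714, -0.002]
ft_force: [0.9, 0.5, -0.1]
width: 0.0284
finger_force: 39.6
```

Request:
{"api": "drive_tool", "payload": {
  "commands": "0 0 0.5 0 0 0 0.2;0 0 0.5 0 0 0 0.2;0 0 0 0 0 0 0.2;0 0 0 0 0 0 0.2"
}}

```text
time_s: 10.05
position: [0.4389, 0.3143, 0.0248]
ee_rot: [-3.059, -0.715, -0.001]
ft_force: [-0.4, 0.2, 5.5]
width: 0.0282
finger_force: 40.0
```

Request:
{"api": "drive_tool", "payload": {
  "commands": "0 0 0 0 0 0 0.4;0 0 0 0 0 0 0.5;0 0 0 0 0 0 0.6;0 0 0 0 0 0 0.6;0 0 -10 0 0 0 0.6;0 0 -25 0 0 0 0.6;0 0 -35 0 0 0 0.6;0 0 0 0 0 0 0.6"
}}

```text
time_s: 10.85
position: [0.4413, 0.3154, 0.0983]
ee_rot: [-3.058, -0.714, -0.013]
ft_force: [1.8, -0.4, 0.0]
width: 0.0517
finger_force: 0.0
```

```bash
python3 to.py sred:.094 sred:.0165 sred:.0785 tred:.0785
```

```text
[0.4413 0.3154 0.0983] 0.05166811200614781 10.85 [0.41 0.64 1.77 0.   0.73 1.53]
sred [78.6 41.6  5. ]
sred [-0.7 -0.  77.5]
sred [  0.5   0.  -62. ]
tred [-227.7  226.5   -1.9]
```

Request:
{"api": "drive_tool", "payload": {
  "commands": "26.7 14 0 0 0 0 0.6;26.7 14 0 0 0 0 0.6;26.7 14 0 0 0 0 0.6;0 0 0 0 0 0 0.6;0 0 0 0 0 0 0.6;0 0 0 0 0 0 0.6"
}}

```text
time_s: 11.45
position: [0.5273, 0.3116, 0.0936]
ee_rot: [3.059, 0.715, -0.005]
ft_force: [0.2, -0.7, 0.0]
width: 0.0514
finger_force: 0.0
```

```bash
python3 to.py sred:.0165
python3 - <<'E'
from h import *
i=cv2.cvtColor(manip.camera("scene"),cv2.COLOR_RGB2BGR)[110:260,180:380]
cv2.imwrite("pics/s4.png",cv2.resize(i,None,fx=4,fy=4,interpolation=cv2.INTER_CUBIC))
E
```

```text
[0.5273 0.3116 0.0936] 0.0514026671425782 11.45 [0.35 0.71 1.58 0.   0.86 1.46]
sred [ 3.5  0.1 77.1]
```

View pics/s4.png

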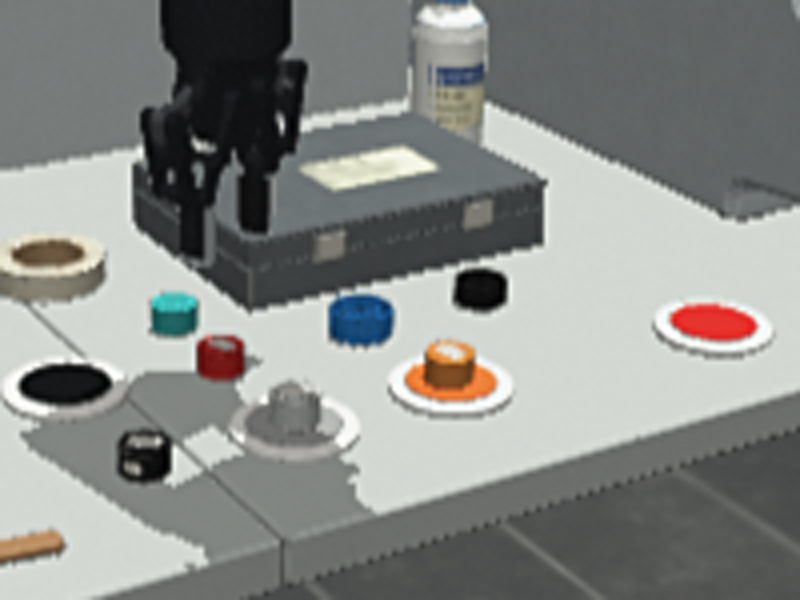

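Grey stands upright on its pad (crop px 295,410). The gripper is above the red specimen (crop px 220,357).

Request:
{"api": "drive_tool", "payload": {
  "commands": "2.8 0.1 25 0 0 0 0.6;0 0 25 0 0 0 0.6;0 0 19 0 0 0 0.6;0 0 8 0 0 0 0.6;0 0 0 0 0 0 0.4;0 0 0 0 0 0 0.2;0 0 0 0 0 0 0.2;0 0 0 0 0 0 0.2"
}}

```text
time_s: 12.3
position: [0.5323, 0.3133, 0.0182]
ee_rot: [-3.059, -0.714, -0.003]
ft_force: [0.8, -0.1, -0.7]
width: 0.0282
finger_force: 39.4
```

Request:
{"api": "drive_tool", "payload": {
  "commands": "0 0 -27 0 0 0 0.2;0 0 -35 0 0 0 0.2;-28.5 28.3 0 0 0 0 0.2;-28.5 28.3 0 0 0 0 0.2;-28.5 28.3 0 0 0 0 0.2;-28.5 28.3 0 0 0 0 0.2;-28.5 28.3 0 0 0 0 0.2;-28.5 28.3 0 0 0 0 0.2"
}}

```text
time_s: 13.1
position: [0.4536, 0.0838, 0.0799]
ee_rot: [3.058, 0.715, 0.003]
ft_force: [0.4, -0.9, -0.4]
width: 0.0281
finger_force: 39.6
```

Request:
{"api": "drive_tool", "payload": {
  "commands": "-28.5 28.3 0 0 0 0 0.2;-28.5 28.3 0 0 0 0 0.2;0 0 0 0 0 0 0.2;0 0 0 0 0 0 0.2"
}}

```text
time_s: 13.5
position: [0.428, 0.0082, 0.0796]
ee_rot: [3.06, 0.71, 0.002]
ft_force: [0.6, 0.6, 0.0]
width: 0.0279
finger_force: 39.6
```

```bash
python3 to.py tred:.0245
```

```text
[0.428  0.0082 0.0796] 0.027862873709578236 13.5 [-0.24  0.59  2.06  0.    0.49  0.87]
tred [-1.2 -1.5 55.1]
```

Request:
{"api": "drive_tool", "payload": {
  "commands": "-1 -1.3 20 0 0 0 0.2;0 0 18 0 0 0 0.2;0 0 10 0 0 0 0.2;0 0 4 0 0 0 0.2;0 0 1 0 0 0 0.2;0 0 0.5 0 0 0 0.2;0 0 0 0 0 0 0.2;0 0 0 0 0 0 0.2"
}}

```text
time_s: 14.3
position: [0.4264, 0.0098, 0.0261]
ee_rot: [3.059, 0.714, 0.001]
ft_force: [0.5, 0.1, -0.7]
width: 0.0281
finger_force: 39.6
```

Request:
{"api": "drive_tool", "payload": {
  "commands": "0 0 0.5 0 0 0 0.2;0 0 0.5 0 0 0 0.2;0 0 0 0 0 0 0.2;0 0 0 0 0 0 0.2"
}}

```text
time_s: 14.7
position: [0.4263, 0.0097, 0.0252]
ee_rot: [3.059, 0.714, 0.002]
ft_force: [-0.1, 0.7, 6.3]
width: 0.0282
finger_force: 40.2
```

Request:
{"api": "drive_tool", "payload": {
  "commands": "0 0 0 0 0 0 0.4;0 0 0 0 0 0 0.5;0 0 0 0 0 0 0.6;0 0 0 0 0 0 0.6;0 0 -10 0 0 0 0.6;0 0 -25 0 0 0 0.6;0 0 -35 0 0 0 0.6;0 0 0 0 0 0 0.6"
}}

```text
time_s: 15.5
position: [0.4279, 0.0095, 0.098]
ee_rot: [3.056, 0.714, 0.01]
ft_force: [-0.3, 0.0, -0.7]
width: 0.0513
finger_force: 0.0
```

Request:
{"api": "drive_tool", "payload": {
  "commands": "0 0 0 0 0 0 0.6"
}}

```text
time_s: 15.6
position: [0.4265, 0.0097, 0.0956]
ee_rot: [3.058, 0.714, 0.004]
ft_force: [0.8, -1.4, 0.6]
width: 0.0514
finger_force: 0.0
```

```bash
python3 to.py sblack:.094 sblack:.0165 sblack:.0785 tblack:.0785
```

```text
[0.4265 0.0097 0.0956] 0.05144424673475802 15.6 [-0.24  0.56  2.05  0.    0.53  0.87]
sblack [ 190.3 -351.9    1.4]
sblack [-0.2 -0.1 77.5]
sblack [  0.1   0.1 -62. ]
tblack [95.4 47.1  0.3]
```

Request:
{"api": "drive_tool", "payload": {
  "commands": "19 -35.2 0 0 0 0 0.6;19 -35.2 0 0 0 0 0.6;19 -35.2 0 0 0 0 0.6;19 -35.2 0 0 0 0 0.6;19 -35.2 0 0 0 0 0.6;19 -35.2 0 0 0 0 0.6;19 -35.2 0 0 0 0 0.6;19 -35.2 0 0 0 0 0.6"
}}

```text
time_s: 16.4
position: [0.4364, 0.3309, 0.0931]
ee_rot: [3.058, 0.715, -0.005]
ft_force: [1.0, -0.1, -0.2]
width: 0.0509
finger_force: 0.0
```

Request:
{"api": "drive_tool", "payload": {
  "commands": "19 -35.2 0 0 0 0 0.6;19 -35.2 0 0 0 0 0.6;0 0 0 0 0 0 0.6;0 0 0 0 0 0 0.6;0 0 0 0 0 0 0.6"
}}

```text
time_s: 16.9
position: [0.4394, 0.408, 0.0934]
ee_rot: [3.058, 0.713, -0.005]
ft_force: [-0.7, -0.6, 1.0]
width: 0.0513
finger_force: 0.0
```

```bash
python3 to.py sblack:.0165
python3 - <<'E'
from h import *
i=cv2.cvtColor(manip.camera("scene"),cv2.COLOR_RGB2BGR)[110:260,180:380]
cv2.imwrite("pics/s5.png",cv2.resize(i,None,fx=4,fy=4,interpolation=cv2.INTER_CUBIC))
E
```

```text
[0.4394 0.408  0.0934] 0.05127191839607745 16.9 [ 0.56  0.7   1.61 -0.    0.83  1.68]
sblack [ 2.6 -0.6 76.9]
```

View pics/s5.png

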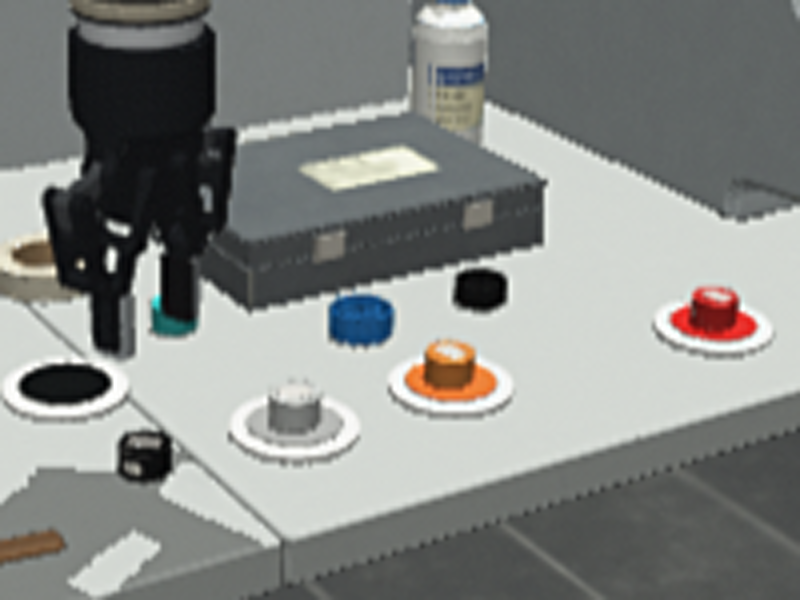

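Red, orange and grey all stand on their pads. The gripper is above the black specimen (crop px 145,455), which shows the metal face.

Request:
{"api": "drive_tool", "payload": {
  "commands": "2 -0.5 25 0 0 0 0.6;0 0 25 0 0 0 0.6;0 0 19 0 0 0 0.6;0 0 8 0 0 0 0.6;0 0 0 0 0 0 0.4;0 0 0 0 0 0 0.2;0 0 0 0 0 0 0.2;0 0 0 0 0 0 0.2"
}}

```text
time_s: 17.75
position: [0.4427, 0.4112, 0.0187]
ee_rot: [-3.059, -0.714, -0.003]
ft_force: [-0.0, 0.4, 0.1]
width: 0.028
finger_force: 39.4
```

Request:
{"api": "drive_tool", "payload": {
  "commands": "0 0 -27 0 0 0 0.2;0 0 -35 0 0 0 0.2;32 15.7 0 0 0 0 0.2;32 15.7 0 0 0 0 0.2;31.5 15.7 0 0 0 0 0.2;0 0 0 0 0 0 0.2;0 0 0 0 0 0 0.2;0 0 0 0 0 0 0.2"
}}

```text
time_s: 18.55
position: [0.547, 0.4108, 0.0795]
ee_rot: [3.059, 0.715, -0.003]
ft_force: [-1.1, -0.5, -0.8]
width: 0.0283
finger_force: 39.6
```

```bash
python3 to.py tblack:.0245
```

```text
[0.547  0.4108 0.0795] 0.02834903166424446 18.55 [0.48 0.8  1.39 0.   0.95 1.59]
tblack [ 0.1  1.3 55. ]
```

Request:
{"api": "drive_tool", "payload": {
  "commands": "0 1 20 0 0 0 0.2;0 0 18 0 0 0 0.2;0 0 10 0 0 0 0.2;0 0 4 0 0 0 0.2;0 0 1 0 0 0 0.2;0 0 0.5 0 0 0 0.2;0 0 0 0 0 0 0.2;0 0 0 0 0 0 0.2"
}}

```text
time_s: 19.35
position: [0.5494, 0.4102, 0.0266]
ee_rot: [-3.059, -0.714, -0.002]
ft_force: [0.1, 0.2, -0.0]
width: 0.0286
finger_force: 39.7
```

Request:
{"api": "drive_tool", "payload": {
  "commands": "0 0 0.5 0 0 0 0.2;0 0 0.5 0 0 0 0.2;0 0 0 0 0 0 0.2;0 0 0 0 0 0 0.2"
}}

```text
time_s: 19.75
position: [0.5493, 0.4102, 0.0258]
ee_rot: [-3.059, -0.714, -0.001]
ft_force: [-0.6, -0.3, 5.0]
width: 0.0281
finger_force: 40.1
```

Request:
{"api": "drive_tool", "payload": {
  "commands": "0 0 0 0 0 0 0.4;0 0 0 0 0 0 0.5;0 0 0 0 0 0 0.6;0 0 0 0 0 0 0.6;0 0 -10 0 0 0 0.6;0 0 -25 0 0 0 0.6;0 0 -40 0 0 0 0.6;0 0 -40 0 0 0 0.6"
}}

```text
time_s: 20.55
position: [0.5486, 0.4098, 0.1412]
ee_rot: [3.059, 0.714, -0.002]
ft_force: [0.6, 0.3, 0.2]
width: 0.0509
finger_force: 0.0
```

Request:
{"api": "drive_tool", "payload": {
  "commands": "-30 0 -30 0 0 0 0.6;-30 0 -30 0 0 0 0.6;-30 0 0 0 0 0 0.6;-30 0 0 0 0 0 0.6;-30 0 0 0 0 0 0.6;0 0 0 0 0 0 0.6;0 0 0 0 0 0 0.6"
}}

```text
time_s: 21.25
position: [0.4147, 0.3438, 0.2011]
ee_rot: [-3.059, -0.715, -0.003]
ft_force: [-0.0, 0.2, 1.0]
width: 0.0512
finger_force: 0.0
```

Run:
```python
from h import *
i=cv2.cvtColor(manip.camera("scene"),cv2.COLOR_RGB2BGR)[165:245,140:400]
j=cv2.cvtColor(manip.camera("top"),cv2.COLOR_RGB2BGR)[150:260,140:400]
cv2.imwrite("pics/f.png",cv2.resize(np.vstack([i,j]),None,fx=3,fy=3,interpolation=cv2.INTER_CUBIC))
```

```text
(no output)
```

View pics/f.png

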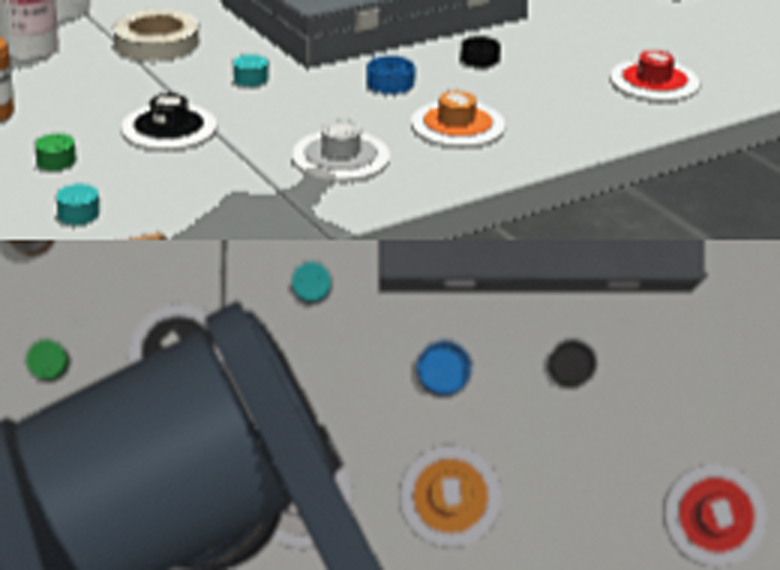

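All four specimens stand upright and well centred on their pads: black (168,118), grey (341,145), orange (458,110) and red (656,70) in the crop. The two caps have not moved.

```bash
python3 -c "
from bench import manip
print(manip.close_job())"
```

```text
the job is handed in; nothing more can be done
None
```

All four specimens are set down upright, metal face up, on the pads of their own colour; the two caps were left untouched, and I handed the job in at about 21 s of the 83 s allowed.

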